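# Open a specimen-tube tin on the slanted rack

### The job

Open the tube tin that stands between the two cartons on the slanted rack: first slide the hold-down fork fully home over the ears of the tin's foot, then draw the tight lid straight off along the slant, keeping it in line with the tin until it is clear of the tubes. Stand the lid upright, mouth down, in the middle of the clear end of the steel tray, setting it down rather than dropping it, and leave the fork home, the opened tin in its seat, and the cartons, spare lid, tube rack and jar as they stand.

Things in the scene. Friction and masses are not known exactly. Their poses are not given: they have to be found in the camera images.
- rack: Fixed steel rack, 214 mm wide, 165 deep, 105 high at the back. Origin: on the bench under the middle seat; x away from the robot, y left, z up. Its deck slants 30 degrees, rising towards +x; the tin stands in the middle bay with a carton in the bay on either side, all square to the deck, so leaning 30 degrees towards -x, their low edges against a stop. Behind the tin is a sliding hold-down fork.
- rack_seat (a point): Middle of the middle bay's seat on the slanted deck, 38 mm above the rack's origin; the centre of the tin's underside rests here, within 1 mm.
- fork (a joint): Sliding flat steel fork that holds the tin's base down, in m: 0 = fully home against its stop, its two tines over the ears of the tin's foot; 0.032 = fully drawn back, clear of the ears. It slides along the 30 degree slope (home is down-slope, towards the rack's -x), needs about 2 N and stays where it is left. It starts 24 to 31 mm drawn back.
- fork_knob (a point): Point on the axis of the fork's knob, 10 mm below its top; moves with the fork. The knob is a post of 14 mm diameter, 40 mm long, square to the deck (leaning 30 degrees towards the robot), on the fork's 22 mm wide, 5 mm thick stem. With the fork home its axis is 57 mm up-slope of the lid's upper face and 42 mm up-slope of the cartons.
- tin: Base of the tin, loose, about 0.35 kg with its tubes. Origin: centre of its underside; z up its own axis (leaning 30 degrees), x up-slope, y left. Foot 84 (x) by 54 (y) by 5 mm with an ear 9 mm wide on either side; body 54 mm square to a shoulder at z = 27 mm, then a 45 mm square neck to z = 75 mm; four tube caps reach z = 103 mm. The ears have 2 mm of play under the fork.
- tin_foot (a point): Centre of the underside of the tin's foot (the tin's origin).
- lid_center (a point): Centre, half-way up, of the tin's lid: aluminium, 0.1 kg, 54 mm square, walls 3 mm, 86 mm tall, top closed (+z), mouth below; axes as the tin's. Springs in the neck resist with about 5 to 15 N, more than the base weighs, over the first 42 mm; it clears the tubes after 76 mm. The cartons beside it leave 13 mm gaps: grip it across its x (the up-slope and down-slope faces).
- tray: Fixed steel tray left or right of the rack, 250 (x) by 160 (y) mm, rim 14 mm high; origin at the centre of its underside, floor 3 mm up. A spare lid stands on its +x end; its -x end is clear.
- tray_clear (a point): Middle of the tray's clear end, on the tray's floor, 55 mm from the tray's centre towards its -x.
- spare_lid: Lid like the tin's (54 mm square, 86 mm tall), standing mouth down on the tray's +x end; origin at the middle of its mouth. To be left alone.
- carton_left: Cardboard carton in the rack's left (+y) bay, 84 (x) by 62 (y) by 112 mm tall, axes as the tin's; origin at the centre of its underside, 71 mm left of the tin's. To be left alone.
- carton_right: The same in the right (-y) bay. To be left alone.
- tube_rack: White tube rack with capped tubes, 200 by 70 by 84 mm, on the other side of the rack than the tray; origin at the centre of its underside. To be left alone.
- cup: Specimen jar, 60 mm across, 65 mm tall, beyond the rack; origin at the centre of its underside. To be left alone.
Not all that is in view belongs to the job. Leave any green or yellow look-alike of the part that bears lid_center alone.

How it is judged:
On the way, in this order (a step that is already met when the one before it is completed fails the run):
1. the fork is fully home over the ears of the foot (within 4 mm) while the lid is still fully on (value of joint fork below 0.004 m and distance between tin_foot and rack_seat below 0.008 m and z of lid_center in the frame of tin below 0.076 m), for 0.2 s.
2. the lid is drawn off clear of the tubes (by 75 mm or more along the tin's axis), the base still in its seat and held down (z of lid_center in the frame of tin above 0.145 m and value of joint fork below 0.004 m and distance between tin_foot and rack_seat below 0.008 m), for 0.1 s.
At the end, for the whole second after the job is handed in: The lid stands upright (within 0.1 rad), mouth down, on the tray's floor, its centre within 45 mm of the middle of the clear end, released and at rest; the opened tin is still in its seat (within 8 mm) with the fork home (within 4 mm) (horizontal distance between lid_center and tray_clear below 0.045 m and z of lid_center in the frame of tray between 0.041 and 0.052 m and angle between lid_center's own z axis and vertical below 0.1 rad and linear speed of each of lid, tin below 0.02 m/s and contact force between the fingers and lid below 0.05 N and distance between tin_foot and rack_seat below 0.008 m and value of joint fork below 0.004 m); the robot touches nothing.
It fails at once if the tin's base is lifted or pushed more than 12 mm out of its seat (distance between tin_foot and rack_seat above 0.012 m).
It fails at once if the lid is cocked more than 0.25 rad while still round the neck or the tubes ((x of lid_center in the frame of tin between -0.027 and 0.027 m and y of lid_center in the frame of tin between -0.027 and 0.027 m and z of lid_center in the frame of tin below 0.135 m) and angle between the z axis of lid_center and the z axis of tin, either way round above 0.25 rad).
It fails at once if the lid is dropped (falls free faster than 0.6 m/s) (contact force between the fingers and lid below 0.01 N and linear speed of lid above 0.6 m/s).
It fails at once if a carton is moved more than 15 mm (distance of any of carton_left, carton_right from where it was at the start of the episode above 0.015 m).
It fails at once if the spare lid, the tube rack or the jar is moved more than 30 mm (distance of any of spare_lid, tube_rack, cup from where it was at the start of the episode above 0.03 m).
It also fails if it takes over 48 s, if anything falls off the work surface, if the arm or the gripper's body presses on something with over 40 N, if the wrist force passes 120 N, or if a joint passes its speed limit or range.

### The arm

A 7-joint arm with a two-finger parallel gripper is mounted at the origin on the work surface. World frame = base frame: x ahead of the robot, y to its left, z up, the work surface at z = 0. Lengths are in m, angles in rad, forces in N, time in s.
With the tool pointing down it reaches from about 0.425 to 0.925 m from the base axis. Payload 6.8 kg.
Tool frame: the origin (TCP) lies at the very end of the fingers, on their centre line; the grasp point (between the pads) lies 19 mm behind it; z points along the fingers, x is the direction in which the jaws open and shut, and the axes are right-handed (so a half turn about z gives the same grasp; the last joint's range is limited). The gripper opens to 85 mm and grips with 20 to 120 N. Pads are 22 mm wide; open, the fingers measure 114 mm over their backs; the gripper's body (76 mm by 85 mm) begins 54 mm behind the grasp point. The pads swing forward as they close: fully open they stand 13 mm farther back than shut.
Start: joints at [-1.357, 0.477, 0.022, 1.555, -0.011, 1.109, -0.083], TCP at [0.213, 0.64, 0.204] pointing down, gripper open.
Joint ranges: [-2.96, 2.96], [-0.34, 2.1], [-1.41, 1.46], [0.24, 2.44], [-1.37, 4.51], [0.17, 1.92], [-2.96, 2.96]. Speed limits (rad/s): [2.39, 2.39, 3.14, 3.14, 3.14, 3.14, 3.14].

### API

Orientations are given as a rotation vector (axis times angle).
In Python, from bench import get_obs, imaging, hand_in gives the robot as it stands.
- The arm moves only by the tool send_rows, never from a script. Its argument "motion" is a list of rows, each an object with "dp": the shift along the world's x, y, z in m, a list of three; "rot": the turn, a rotation vector about the world's x, y, z in rad, a list of three; "grip": the finger opening in m, from 0 to 0.0854. In form: [{"dp": [dx, dy, dz], "rot": [ax, ay, az], "grip": grip}, ...]. A call has 1 to 20 rows; each row shifts and turns the pose as measured when the row begins; what a row does not reach is not made up. A row lasts 1/8 s, in which the tool goes at most 62.5 mm and 10.7 degrees, less where a joint would pass 70% of its speed; a pose out of reach is approached as far as the arm can. A call is refused whole if a number of a shift passes 0.0625 or a number of a turn 0.188, either way. A call with a gripper value outside its range is refused whole. The fingers move at their own pace and stop on an object; "grip_force" is the grip in N (left out, the last holds). Time passes only in rows, so rows that do not move let the fingers close. It gives the time, the measured TCP pose, the force and the opening at its end, in the units of the state.
- get_obs(): the state, without advancing time (a new reading comes with each control period).
- imaging.grab_frame(name): name is "scene" or "side" or "wrist"; returns a dict with "img" (400x640x3 uint8, red, green, blue), "fx", "fy", "cx", "cy" (pixels), "R" (3x3) and "t" (3): a world point X has camera coordinates R X + t. Camera axes: x right, y down, z forward; pixel columns grow to the right and rows downward; lengths in m; the calibration is good to about 2 mm. The wrist camera is an equidistant fisheye: a pixel r from the principal point sees the ray r / f radians off the axis. A picture is of the moment at which its call begins. There is no depth.
- hand_in(): hands the job in, once; it reports no verdict.
The state is a dict: "clock": time; "joints": joint angles; "qvel": joint speeds; "tau": joint torques, N m; "tcp_pos": TCP position; "orientation": TCP orientation; "contact_force": force on the tool from outside, world axes, zero at the start; "moment": the same for the moment, N m; "grip_width": finger opening in m.
Only numpy, scipy, OpenCV 4.12 (cv2) and the standard library are available. Lean on these libraries where they do the work, as an engineer would, in place of code of your own. Each camera call takes 0.05 s, during which the arm holds its last target. There are 200 camera calls.

## Working session

There is one attempt and no reset: what is moved stays moved. The work goes in short steps, Python scripts to look and compute and a tool call to move; the robot and the scene stay as the last step left them, time stands still between calls to the robot, and variables do not carry over. Pictures are saved under pics/ and viewed, about 8 in all and at most 12, crops included, and the job is handed in when it is done.

Besides the shell and the picture viewer there is one more tool, called after "Emit:" as a command line: name --argument value ..., lists and objects as JSON in quotes. send_rows: Moves the arm, as the interface text tells. Its arguments: {"type":"object","properties":{"motion":{"type":"array","items":{"type":"object","properties":{"dp":{"type":"array","items":{"type":"number"}},"rot":{"type":"array","items":{"type":"number"}},"grip":{"type":"number"}}}},"grip_force":{"type":"number"}},"required":["motion"]}

```bash
mkdir -p pics
cat > h.py <<'E'
import numpy as np, cv2, pickle
from bench import get_obs, imaging, hand_in
def grab(n,f):
    d=imaging.grab_frame(n); cv2.imwrite(f'pics/{f}.png',d['img'][:,:,::-1]); pickle.dump(d,open(f'pics/{f}.pkl','wb')); return d
def load(f): return pickle.load(open(f'pics/{f}.pkl','rb'))
def ray(d,u,v,fish=False):
    x=(u-d['cx'])/d['fx']; y=(v-d['cy'])/d['fy']
    if fish:
        r=np.hypot(x,y); c=np.array([np.sin(r)*x/r,np.sin(r)*y/r,np.cos(r)])
    else: c=np.array([x,y,1.])
    R=np.array(d['R']);o=-R.T@np.array(d['t']); w=R.T@c; return o,w/np.linalg.norm(w)
def onz(d,u,v,z,fish=False):
    o,w=ray(d,u,v,fish); return o+w*(z-o[2])/w[2]
def tri(*rays):
    A=sum(np.eye(3)-np.outer(w,w) for o,w in rays); b=sum((np.eye(3)-np.outer(w,w))@o for o,w in rays); return np.linalg.solve(A,b)
def proj(d,X):
    c=np.array(d['R'])@X+np.array(d['t']); return d['cx']+d['fx']*c[0]/c[2], d['cy']+d['fy']*c[1]/c[2]
E
python3 - <<'E'
from h import *
print(get_obs())
for n in ['scene','side','wrist']:
    d=grab(n,n+'0'); print(n,-np.array(d['R']).T@d['t'],d['fx'],np.array(d['R'])[2])
E
```

```text
{'clock': 0.0, 'joints': array([-1.35707707,  0.47778991,  0.02234753,  1.55645133, -0.01149165,
        1.10926576, -0.08309072]), 'qvel': array([-0.00122433, -0.00052492,  0.00144548, -0.00105471,  0.00155967,
        0.00029617,  0.00020776]), 'tau': array([-2.49026562e-04, -5.96451688e+01,  1.60731923e+00, -2.81199092e+01,
        1.23410838e-02,  9.42846760e-03, -2.69296879e-05]), 'tcp_pos': array([0.21332252, 0.63974124, 0.20283278]), 'orientation': array([ 2.54769085e+00,  1.83619228e+00, -2.13625044e-03]), 'contact_force': array([0.71373247, 0.16602835, 0.19671574]), 'moment': array([-0.02754187,  0.00327406,  0.00025149]), 'grip_width': 0.08581717796867697}
scene [1.0287259  0.07697709 0.83623992] 451.24769783743136 [-0.5737372  -0.1205379  -0.81012113]
side [0.48044095 0.78985728 0.68265539] 483.8118539464552 [ 0.05540197 -0.79892459 -0.59887404]
wrist [0.13404225 0.66738247 0.37369449] 309.70691628693146 [ 0.30616499 -0.10222343 -0.94647418]
```

View pics/scene0.png

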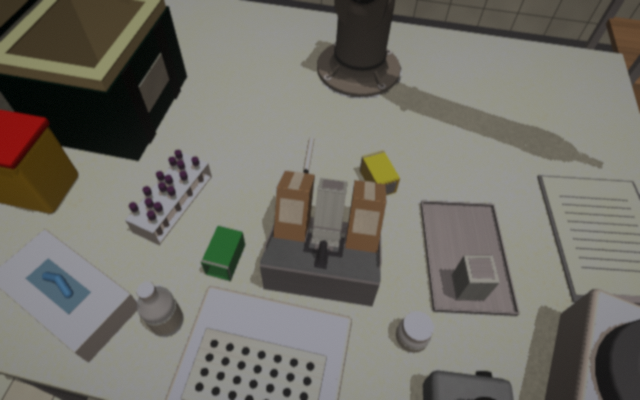

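View pics/side0.png

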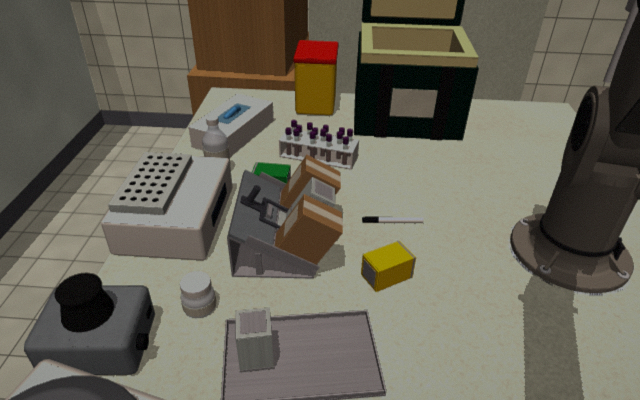

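Scene view: the rack is at about (325,240), with the aluminium lid at (330,210) between the cartons at (293,205) and (367,215). The fork knob is at (321,252). The tray is at (467,257) with the spare lid at (475,277).
Look-alikes for the lid: the spare lid (475,277), the yellow block (380,172) and the green block (223,252). I choose the silver one between the cartons, and check it in a close crop.

Run:
```python
from h import *
a=load('scene0')['img'][160:310,255:390]; b=load('side0')['img'][145:285,222:352]
k=4
A=cv2.resize(a,None,fx=2.96,fy=4,interpolation=3);B=cv2.resize(b,None,fx=400/130,fy=600/140,interpolation=3)
im=np.hstack([A[:600,:400],B[:600,:400]])
cv2.imwrite('pics/crop.png',cv2.convertScaleAbs(im[:,:,::-1],alpha=1.5));print(im.shape)
```

```text
(600, 800, 3)
```

View pics/crop.png

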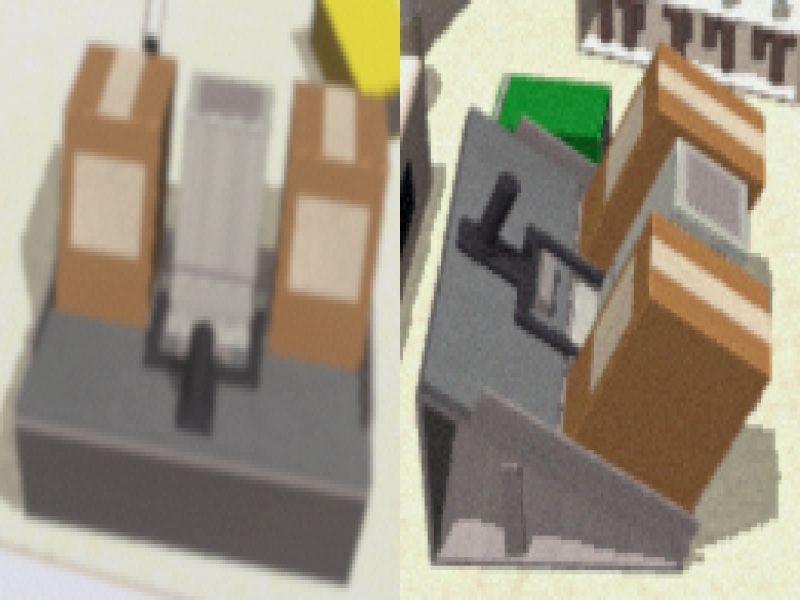

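The crop confirms it: a silver lid with a recessed grey top, crop side (710,190), between the cartons. The knob top is at crop scene (203,328) and crop side (510,180). The fork is drawn back.

```bash
cat > m.py <<'E'
from h import *
s=load('scene0'); q=load('side0')
S=lambda U,V:(255+U/2.963,160+V/4.0); Q=lambda U,V:(222+(U-400)*.325,145+V*.23333)
T=lambda a,b: tri(ray(s,*S(*a)),ray(q,*Q(*b)))
E
python3 - <<'E'
from m import *
np.set_printoptions(precision=4,suppress=True)
print('base scene',onz(s,*S(22,515),0),onz(s,*S(345,585),0)); print('base side',onz(q,*Q(435,563),0),onz(q,*Q(682,570),0))
print('back top scene',onz(s,*S(18,427),.105),onz(s,*S(365,492),.105)); print('side',onz(q,*Q(470,110),.105),onz(q,*Q(420,400),.105))
print('knobtop',T((203,328),(510,180)),'knobbase',T((195,425),(485,245)))
print('lidtop -x+y..',T((272,82),(745,190)),'-x -y?');
for n,a,b in [('lid upslope left',(270,125),(672,200)),('lid upslope right',(188,118),(675,138)),('lid down left',(272,82),(745,250)),('lid down right',(192,75),(748,185)),
 ('cartR up left',(163,130),(655,120)),('cartL up right',(292,160),(652,212)),('cartL up left',(383,165),(640,275))]: print(n,T(a,b))
print('tray scene',[onz(s,u,v,.014)[:2] for u,v in [(420,203),(493,205),(516,312),(434,311)]])
print('tray side',[onz(q,u,v,.014)[:2] for u,v in [(224,318),(376,312),(383,395)]])
E
```

```text
base scene [ 0.6971 -0.0793  0.    ] [0.6844 0.1347 0.    ]
base side [0.6824 0.1332 0.    ] [0.5259 0.1236 0.    ]
back top scene [ 0.6995 -0.0735  0.105 ] [0.6834 0.1331 0.105 ]
side [ 0.6942 -0.0831  0.105 ] [0.6802 0.1409 0.105 ]
knobtop [0.6449 0.0267 0.1408] knobbase [0.6673 0.0267 0.0993]
lidtop -x+y.. [0.5009 0.0408 0.1489] -x -y?
lid upslope left [0.5389 0.0479 0.153 ]
lid upslope right [ 0.5426 -0.0042  0.1497]
lid down left [0.4933 0.0435 0.1255]
lid down right [ 0.4954 -0.0107  0.1212]
cartR up left [ 0.5557 -0.0172  0.1514]
cartL up right [0.5523 0.063  0.1539]
cartL up left [0.552  0.1187 0.164 ]
tray scene [array([0.432 , 0.2053]), array([0.4007, 0.3625]), array([0.64  , 0.4011]), array([0.6728, 0.25  ])]
tray side [array([0.6732, 0.2474]), array([0.408 , 0.2105]), array([0.4013, 0.3713])]
```

Geometry from that:
- **Rack:** yaw about 0.065 rad, seat near (0.574, 0.023, 0.038).
- **Knob:** top at (0.645, 0.027, 0.141), so the fork is drawn back about 29 mm.
- **Tray:** clear end near (0.483, 0.298).

First I move over the knob with the fingers shut.

Emit:
send_rows --motion '[{"dp": [0.0, 0.0, 0.03], "rot": [0, 0, 0], "grip": 0.0}, {"dp": [0.026, -0.037, 0.03], "rot": [0, 0, -0.075], "grip": 0.0}, {"dp": [0.026, -0.037, 0.03], "rot": [0, 0, -0.075], "grip": 0.0}, {"dp": [0.028, -0.038, 0.01], "rot": [0, 0, -0.075], "grip": 0.0}, {"dp": [0.028, -0.038, 0], "rot": [0, 0, -0.075], "grip": 0.0}, {"dp": [0.028, -0.038, 0], "rot": [0, 0, -0.075], "grip": 0.0}, {"dp": [0.028, -0.038, 0], "rot": [0, 0, -0.075], "grip": 0.0}, {"dp": [0.028, -0.038, 0], "rot": [0, 0, -0.075], "grip": 0.0}, {"dp": [0.028, -0.038, 0], "rot": [0, 0, -0.075], "grip": 0.0}, {"dp": [0.028, -0.038, 0], "rot": [0, 0, -0.075], "grip": 0.0}, {"dp": [0.028, -0.038, 0], "rot": [0, 0, -0.075], "grip": 0.0}, {"dp": [0.028, -0.038, 0], "rot": [0, 0, -0.075], "grip": 0.0}, {"dp": [0.028, -0.038, 0], "rot": [0, 0, -0.075], "grip": 0.0}, {"dp": [0.028, -0.038, 0], "rot": [0, 0, -0.075], "grip": 0.0}, {"dp": [0.028, -0.038, 0], "rot": [0, 0, -0.075], "grip": 0.0}, {"dp": [0.028, -0.038, 0], "rot": [0, 0, -0.075], "grip": 0.0}, {"dp": [0.0, 0.0, 0], "rot": [0, 0, 0], "grip": 0.0}]'

```text
clock: 2.28
tcp_pos: [0.6351, 0.0491, 0.3014]
orientation: [-3.138, -0.141, 0.012]
contact_force: [0.4, -0.8, 0.1]
grip_width: -0.0003
```

Emit:
send_rows --motion '[{"dp": [0, -0.006, 0], "rot": [0.0085, -0.131, -0.006], "grip": 0.0}, {"dp": [0, -0.006, 0], "rot": [0.0085, -0.131, -0.006], "grip": 0.0}, {"dp": [0, -0.006, -0.01], "rot": [0.0085, -0.131, -0.006], "grip": 0.0}, {"dp": [0, -0.004, -0.03], "rot": [0.0085, -0.131, -0.006], "grip": 0.0}, {"dp": [0, 0, -0.03], "rot": [0, 0, 0], "grip": 0.0}, {"dp": [0, 0, 0], "rot": [0, 0, 0], "grip": 0.0}]'

```text
clock: 3.02
tcp_pos: [0.6313, 0.0325, 0.2276]
orientation: [-3.015, -0.11, -0.819]
contact_force: [0.8, -0.3, 0.4]
grip_width: 0.0002
```

```bash
cat >> h.py <<'E'
from scipy.spatial.transform import Rotation as Ro
U=np.array([np.cos(.065),np.sin(.065),0]);ZZ=np.array([0,0,1.]);YY=np.cross(ZZ,U)
E_=.8660*U+.5*ZZ; A_=-.5*U+.8660*ZZ; SEAT=np.array([.574,.0228,.038])
GOAL=Ro.from_matrix(np.c_[E_,-YY,-A_])
def st():
    o=get_obs(); d=o['tcp_pos']-SEAT; R=Ro.from_rotvec(o['orientation'])
    print('s,y,n',np.round([d@E_,d@YY,d@A_],4),'F e,y,n',np.round([o['contact_force']@v for v in (E_,YY,A_)],1),'pos',np.round(o['tcp_pos'],4),'roterr',np.round((GOAL*R.inv()).as_rotvec(),3),o['grip_width'],o['clock'])
    return o
E
python3 - <<'E'
from h import *
o=st(); print(np.round(o['joints'],2))
t=SEAT+.147*E_+.036*A_; print('to go',t-o['tcp_pos'])
grab('side','side1')
E
```

```text
s,y,n [0.1449 0.006  0.1353] F e,y,n [ 0.8 -0.4 -0. ] pos [0.6313 0.0325 0.2276] roterr [ 0.003  0.007 -0.007] 0.0001812796739416506 3.025
[-0.68  0.14  0.55  2.12 -0.08  0.37 -0.02]
to go [ 0.05179779 -0.00262367 -0.08494482]
```

View pics/side1.png

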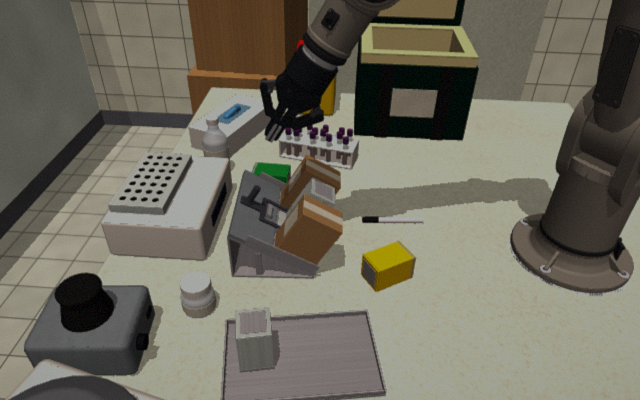

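Side view: the shut fingers at (275,133) are above and behind the knob at (257,190), tilted square to the deck. I descend behind the knob next.

Emit:
send_rows --motion '[{"dp": [0.014, -0.001, -0.022], "rot": [0, 0, 0], "grip": 0.0}, {"dp": [0.014, -0.001, -0.022], "rot": [0, 0, 0], "grip": 0.0}, {"dp": [0.014, -0.001, -0.022], "rot": [0, 0, 0], "grip": 0.0}, {"dp": [0.008, -0.001, -0.014], "rot": [0, 0, 0], "grip": 0.0}, {"dp": [0.0, 0, 0], "rot": [0, 0, 0], "grip": 0.0}]'

```text
clock: 3.7
tcp_pos: [0.6922, 0.0337, 0.1573]
orientation: [-3.002, -0.117, -0.841]
contact_force: [-0.1, 0.4, -0.1]
grip_width: -0.0002
```

Run:
```python
from h import *
st()
b=grab('side','side2')['img'][105:285,202:352]; a=grab('scene','scene2')['img'][150:310,255:390]
im=np.hstack([cv2.resize(a,(400,474)),cv2.resize(b,(400,474))]);cv2.imwrite('pics/c2.png',cv2.convertScaleAbs(im[:,:,::-1],alpha=1.5))
```

```text
s,y,n [0.1624 0.0032 0.044 ] F e,y,n [-0.1  0.4 -0.1] pos [0.6922 0.0337 0.1573] roterr [-0.003  0.023 -0.013] -0.00017783185307617436 3.7
```

View pics/c2.png

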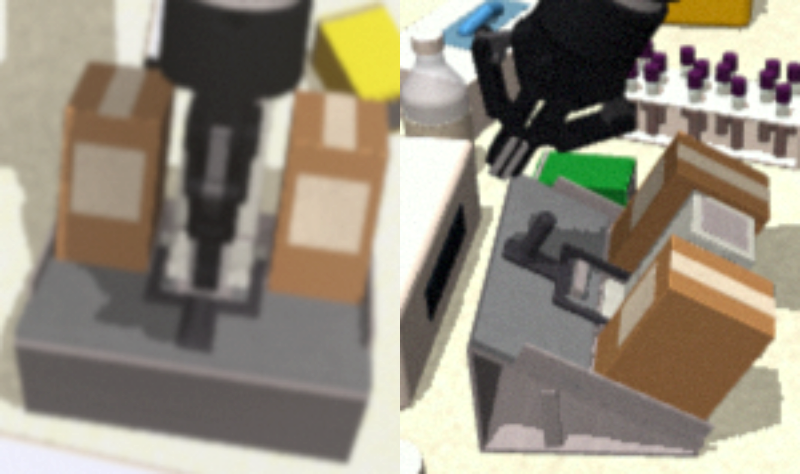

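Run:
```python
from h import *
s=load('scene2');q=load('side2')
f=lambda X:np.round([(X-SEAT)@v for v in (E_,YY,A_)],4)
print('tip',f(tri(ray(s,324.9,246.2),ray(q,239.5,170.3))))
kt=tri(ray(s,255+203/2.963,160+328/4),ray(q,222+110*.325,145+180*.2333)); print('knob',f(kt))
P=lambda a,b,c:SEAT+a*E_+b*YY+c*A_
for X in [P(.162,.003,.044),P(.113,0,.054),P(.113,0,.014)]: print('side crop',(proj(q,X)[0]-202)*2.667+400,(proj(q,X)[1]-105)*2.633,'scene crop',(proj(s,X)[0]-255)*2.963,(proj(s,X)[1]-150)*2.9625)
```

```text
tip [0.1607 0.0043 0.0741]
knob [ 0.1129 -0.0007  0.0535]
side crop 480.70855792130783 199.79101870694234 scene crop 198.99827034670503 331.8853517733563
side crop 548.1616640077473 216.33622410845194 scene crop 204.02671832274208 271.3123564795899
side crop 524.0997996832817 253.44719969142938 scene crop 197.20879916860426 328.22074316542256
```

Run:
```python
from h import *
o=st(); q0=load('side0')['img'].astype(int)
d3=grab('side','side3')
P=lambda a,b,c:SEAT+a*E_+b*YY+c*A_
for d,X in [(load('side1'),P(.1449,.006,.1353)),(load('side2'),P(.1624,.0032,.044)),(d3,o['tcp_pos'])]:
    m=(abs(d['img'].astype(int)-q0).max(2)>45).astype(np.uint8); m[:,340:]=0; m[230:]=0; m=cv2.morphologyEx(m,2,np.ones((2,2)))
    ys,xs=np.nonzero(m); k=np.argsort(ys)[-6:]; print('proj TCP',proj(d,X),'lowest',list(zip(xs[k],ys[k])))
im=cv2.resize(d3['img'][110:230,200:360],(800,600),interpolation=0); u,v=proj(d3,o['tcp_pos']); cv2.circle(im,(int((u-200)*5),int((v-110)*5)),5,(255,0,0),2)
cv2.imwrite('pics/c3.png',cv2.convertScaleAbs(im[:,:,::-1],alpha=1.7))
```

```text
s,y,n [0.1629 0.0032 0.0449] F e,y,n [-0.7  0.2 -0.4] pos [0.6922 0.0337 0.1584] roterr [-0.003  0.024 -0.013] 3.557933846612368e-06 3.8
proj TCP (np.float64(261.55370865325386), np.float64(150.48800578637935)) lowest [(np.int64(339), np.int64(203)), (np.int64(340), np.int64(203)), (np.int64(337), np.int64(204)), (np.int64(338), np.int64(204)), (np.int64(339), np.int64(204)), (np.int64(340), np.int64(204))]
proj TCP (np.float64(232.0571067202015), np.float64(180.8489226162921)) lowest [(np.int64(339), np.int64(203)), (np.int64(340), np.int64(203)), (np.int64(337), np.int64(204)), (np.int64(338), np.int64(204)), (np.int64(339), np.int64(204)), (np.int64(340), np.int64(204))]
proj TCP (np.float64(232.01846570975306), np.float64(180.39686815555353)) lowest [(np.int64(339), np.int64(203)), (np.int64(340), np.int64(203)), (np.int64(337), np.int64(204)), (np.int64(338), np.int64(204)), (np.int64(339), np.int64(204)), (np.int64(340), np.int64(204))]
```

View pics/c3.png

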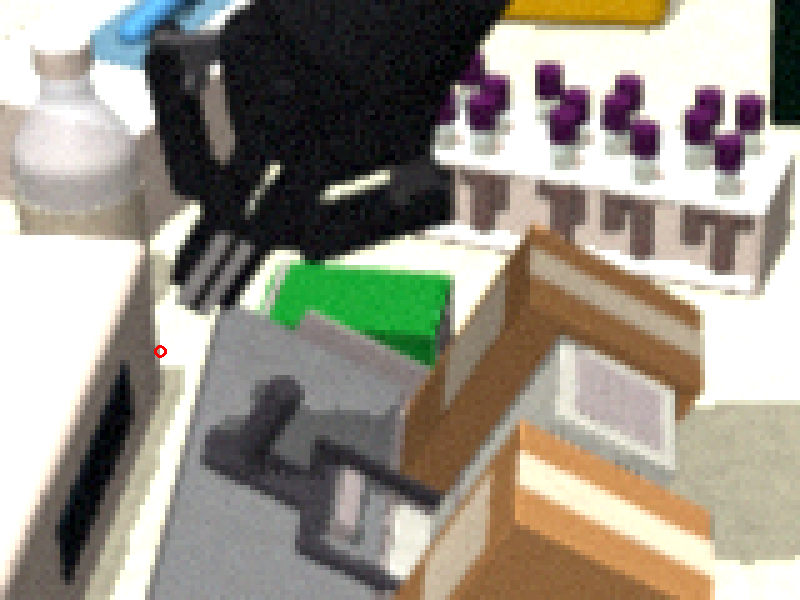

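The visible fingertip (at 241,171) lies about 30 mm short of the reported TCP along the tool axis, so I trust the pictures for depth. I lower about 30 mm more; that is safe under either reading.

Emit:
send_rows --motion '[{"dp": [0.002, -0.001, -0.017], "rot": [-0.003, 0.023, -0.013], "grip": 0.0}, {"dp": [0.002, -0.001, -0.017], "rot": [0, 0, 0], "grip": 0.0}, {"dp": [0.0, 0, 0], "rot": [0, 0, 0], "grip": 0.0}]'

```text
clock: 4.22
tcp_pos: [0.6966, 0.033, 0.1246]
orientation: [-3.015, -0.098, -0.81]
contact_force: [0.3, 0.5, 0.5]
grip_width: -0.0002
```

Run:
```python
from h import *
o=st()
b=grab('side','side4')['img'][120:250,220:350]; a=grab('scene','scene4')['img'][190:300,265:375]
im=np.hstack([cv2.resize(a,(400,400)),cv2.resize(b,(400,400))]);cv2.imwrite('pics/c4.png',cv2.convertScaleAbs(im[:,:,::-1],alpha=1.9))
```

```text
s,y,n [0.1498 0.0022 0.0135] F e,y,n [0.5 0.5 0.3] pos [0.6966 0.033  0.1246] roterr [-0.001  0.001 -0.   ] -0.00023795623294935674 4.225
```

View pics/c4.png

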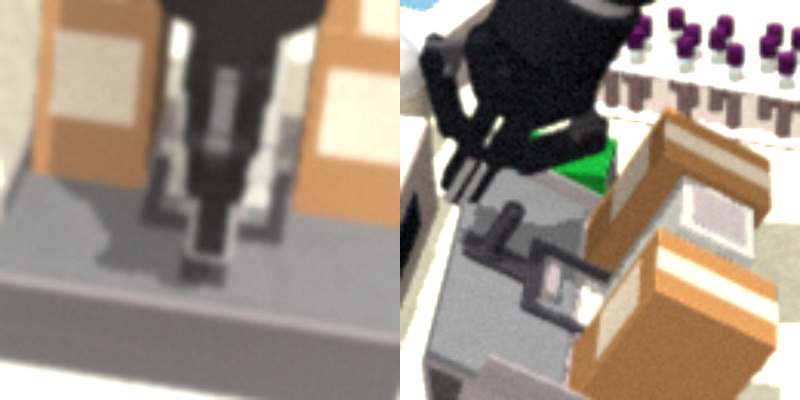

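Run:
```python
from h import *
s=load('scene4');q=load('side4');o=get_obs();T=o['tcp_pos']
f=lambda X:np.round([(X-SEAT)@v for v in (E_,YY,A_)],4)
a,b=(322.2,261.5),(237.9,184)
X=tri(ray(s,*a),ray(q,*b));print('tip',X,f(X),'reproj',proj(s,X),proj(q,X),'TCP proj',proj(s,T),proj(q,T),'diff',X-T)
```

```text
tip [0.68392847 0.03156729 0.14746643] [0.1502 0.0016 0.0397] reproj (np.float64(321.7859822245364), np.float64(260.22731106292935)) (np.float64(236.95401384349077), np.float64(184.663853460498)) TCP proj (np.float64(320.5739996993456), np.float64(273.0846546367735)) (np.float64(230.88561450514965), np.float64(193.65323811744838)) diff [-0.01356147 -0.00148458  0.02131165]
```

The fingertip triangulates to s=150, n=40 mm, behind the knob and overlapping it by about 14 mm. I push down-slope in small steps.

Emit:
send_rows --motion '[{"dp": [-0.0043, -0.0003, -0.0025], "rot": [0, 0, 0], "grip": 0.0}, {"dp": [-0.0043, -0.0003, -0.0025], "rot": [0, 0, 0], "grip": 0.0}, {"dp": [-0.0043, -0.0003, -0.0025], "rot": [0, 0, 0], "grip": 0.0}, {"dp": [-0.0043, -0.0003, -0.0025], "rot": [0, 0, 0], "grip": 0.0}, {"dp": [-0.0043, -0.0003, -0.0025], "rot": [0, 0, 0], "grip": 0.0}]'

```text
clock: 4.95
tcp_pos: [0.6759, 0.0315, 0.1158]
orientation: [-3.012, -0.097, -0.82]
contact_force: [2.8, 0.1, 0.8]
grip_width: 0.0002
```

```bash
python3 -c "from h import *; st()"
```

```text
s,y,n [0.1274 0.0021 0.0163] F e,y,n [ 2.8 -0.1 -0.7] pos [0.6759 0.0315 0.1158] roterr [-0.002  0.008  0.   ] 0.00018106481364270617 4.95
```

Emit:
send_rows --motion '[{"dp": [-0.0035, -0.0003, -0.004], "rot": [0, 0.008, 0], "grip": 0.0}, {"dp": [-0.0043, -0.0003, -0.003], "rot": [0, 0, 0], "grip": 0.0}, {"dp": [-0.0043, -0.0003, -0.003], "rot": [0, 0, 0], "grip": 0.0}, {"dp": [-0.0043, -0.0003, -0.003], "rot": [0, 0, 0], "grip": 0.0}]'

```text
clock: 5.45
tcp_pos: [0.6613, 0.0306, 0.1055]
orientation: [-3.012, -0.096, -0.816]
contact_force: [-0.5, 0.6, 2.8]
grip_width: 0.0004
```

```bash
python3 -c "from h import *; st()"
```

```text
s,y,n [0.1096 0.0021 0.0146] F e,y,n [1.1 0.6 2.7] pos [0.6613 0.0306 0.1055] roterr [-0.003  0.005  0.   ] 0.0003962062674084438 5.45
```

Emit:
send_rows --motion '[{"dp": [-0.004, -0.0003, -0.0025], "rot": [0, 0.004, 0], "grip": 0.0}, {"dp": [-0.004, -0.0003, -0.0025], "rot": [0, 0, 0], "grip": 0.0}]'

```text
clock: 5.7
tcp_pos: [0.6547, 0.0302, 0.1019]
orientation: [-3.012, -0.095, -0.814]
contact_force: [8.0, 1.7, 5.0]
grip_width: 0.0002
```

Run:
```python
from h import *
o=st()
b=grab('side','side5')['img'][120:250,220:350]; a=grab('scene','scene5')['img'][190:300,265:375]
im=np.hstack([cv2.resize(a,(400,400)),cv2.resize(b,(400,400))]);cv2.imwrite('pics/c5.png',cv2.convertScaleAbs(im[:,:,::-1],alpha=1.9))
```

```text
s,y,n [0.1021 0.0021 0.0148] F e,y,n [9.5 1.2 0.3] pos [0.6547 0.0302 0.1019] roterr [-0.004  0.004  0.001] 0.00019991114813044326 5.7
```

View pics/c5.png

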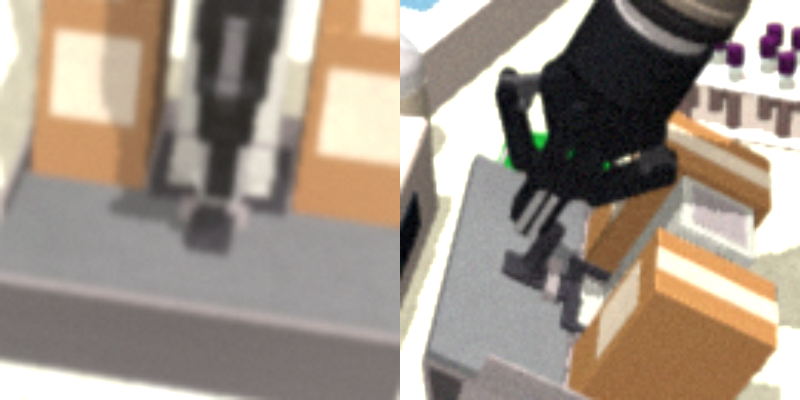

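The fork has moved home-ward and the push force is rising to 9.5 N. I press a little more to confirm the stop.

Emit:
send_rows --motion '[{"dp": [-0.003, -0.0002, -0.0018], "rot": [0, 0.004, 0], "grip": 0.0}, {"dp": [-0.003, -0.0002, -0.0018], "rot": [0, 0, 0], "grip": 0.0}]'

```text
clock: 6.05
tcp_pos: [0.6545, 0.0301, 0.1026]
orientation: [-3.01, -0.094, -0.823]
contact_force: [8.2, 0.9, 3.1]
grip_width: -0.0
```

Run:
```python
from h import *
o=st()
```

```text
s,y,n [0.1023 0.0021 0.0155] F e,y,n [ 8.7  0.4 -1.4] pos [0.6545 0.0301 0.1026] roterr [-0.004  0.01   0.001] -3.8603711786544306e-05 6.05
```

Force holds near 9 N with no more travel: the fork is home. I back off, rise along the tin's axis and go over the lid with the jaws open.

Emit:
send_rows --motion '[{"dp": [0.008, 0.0005, 0.005], "rot": [0.002, -0.006, 0], "grip": 0.0}, {"dp": [-0.014, -0.001, 0.0245], "rot": [0, 0, 0], "grip": 0.0}, {"dp": [-0.014, -0.001, 0.0245], "rot": [0, 0, 0], "grip": 0.0}, {"dp": [-0.014, -0.001, 0.0245], "rot": [0, 0, 0], "grip": 0.0}, {"dp": [-0.014, -0.001, 0.0245], "rot": [0, 0, 0], "grip": 0.0}, {"dp": [-0.014, -0.001, 0.0245], "rot": [0, 0, 0], "grip": 0.0}, {"dp": [-0.019, -0.0015, -0.011], "rot": [0, 0, 0], "grip": 0.0854}, {"dp": [-0.019, -0.0015, -0.011], "rot": [0, 0, 0], "grip": 0.0854}, {"dp": [-0.019, -0.0015, -0.011], "rot": [0, 0, 0], "grip": 0.0854}, {"dp": [-0.019, -0.0015, -0.011], "rot": [0, 0, 0], "grip": 0.0854}, {"dp": [-0.019, -0.0015, -0.011], "rot": [0, 0, 0], "grip": 0.0854}, {"dp": [0, 0, 0], "rot": [0, 0, 0], "grip": 0.0854}]'

```text
clock: 7.55
tcp_pos: [0.5008, 0.0143, 0.1725]
orientation: [-3.03, -0.087, -0.787]
contact_force: [-0.0, 0.1, -0.9]
grip_width: 0.0857
```

Run:
```python
from h import *
o=st(); print(np.round(o['joints'],2)); print('to go',SEAT+.05*A_-o['tcp_pos'])
grab('scene','scene6')
b=grab('side','side6')['img'][50:250,200:400]; a=load('scene6')['img'][130:310,235:415]
im=np.hstack([cv2.resize(a,(400,400)),cv2.resize(b,(400,400))]);cv2.imwrite('pics/c6.png',cv2.convertScaleAbs(im[:,:,::-1],alpha=1.9))
```

```text
s,y,n [ 0.0035 -0.0037  0.1533] F e,y,n [-0.5  0.1 -0.8] pos [0.5008 0.0143 0.1725] roterr [ 0.005 -0.015  0.009] 0.08568296625422653 7.55
[-1.19 -0.09  0.98  2.44  0.54  0.29 -0.62]
to go [ 0.04826562  0.00683227 -0.09117658]
```

View pics/c6.png

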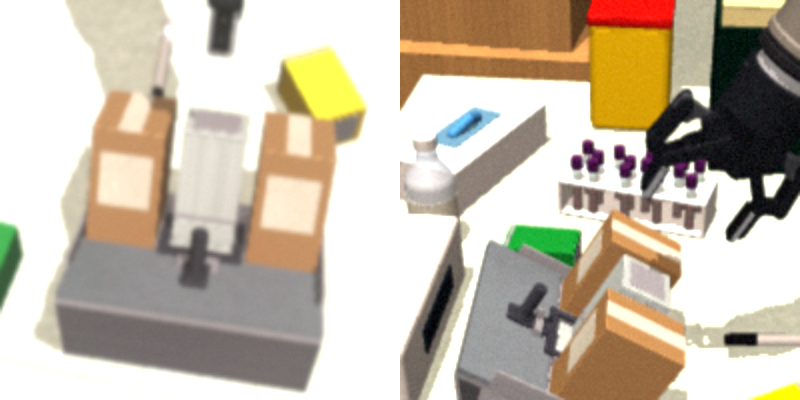

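Picture: the fork knob sits home close behind the tin, and the open fingers straddle the lid's axis above it (side px (322,147) and (367,167)). I check the visible tips against the lid's axis.

Run:
```python
from h import *
s=load('scene6');q=load('side6')
f=lambda X:np.round([(X-SEAT)@v for v in (E_,YY,A_)],4)
print('up-slope tip',f(tri(ray(s,335,152.5),ray(q,322,147))))
# down-slope tip: assume same y,n ; intersect ray with y plane
o,w=ray(q,367.5,167); p0=SEAT-.004*YY; X=o+w*((p0-o)@YY)/(w@YY); print('down tip',f(X))
o,w=ray(q,322,147); X=o+w*((p0-o)@YY)/(w@YY); print('up tip',f(X))
# knob now, by colour check of home position
for n in (.0535,.0135): print(proj(q,SEAT+.084*E_+n*A_),proj(s,SEAT+.084*E_+n*A_))
```

```text
up-slope tip [ 0.0516 -0.0009  0.1968]
down tip [-0.0454 -0.004   0.2011]
up tip [ 0.0509 -0.004   0.1938]
(np.float64(270.6357297715364), np.float64(193.6092301251147)) (np.float64(325.3880697626026), np.float64(233.6619690916247))
(np.float64(261.4157952556993), np.float64(207.43735225310218)) (np.float64(323.13014205463793), np.float64(252.4158850554826))
```

Emit:
send_rows --motion '[{"dp": [0.005, 0.0022, -0.016], "rot": [0.005, -0.015, 0.009], "grip": 0.0854}, {"dp": [0.0085, 0.0012, -0.016], "rot": [0, 0, 0], "grip": 0.0854}, {"dp": [0.0085, 0.0012, -0.016], "rot": [0, 0, 0], "grip": 0.0854}, {"dp": [0.0085, 0.0012, -0.016], "rot": [0, 0, 0], "grip": 0.0854}]'

```text
clock: 8.15
tcp_pos: [0.5153, 0.0196, 0.148]
orientation: [3.033, 0.109, 0.787]
contact_force: [0.7, 0.5, 0.2]
grip_width: 0.0853
```

Run:
```python
from h import *
o=st(); print(np.round(o['joints'],2)); print('to go',SEAT+.045*A_-o['tcp_pos'])
```

```text
s,y,n [0.0041 0.0006 0.1247] F e,y,n [ 0.7  0.4 -0.2] pos [0.5153 0.0196 0.148 ] roterr [ 0.025 -0.015 -0.001] 0.08530338728687083 8.15
[-0.86  0.07  0.68  2.42  0.25  0.17 -0.36]
to go [ 0.03628453  0.00174139 -0.07102058]
```

Emit:
send_rows --motion '[{"dp": [0.004, 0.0005, -0.016], "rot": [0.02, -0.015, 0], "grip": 0.0854}, {"dp": [0.008, 0.0005, -0.016], "rot": [0, 0, 0], "grip": 0.0854}, {"dp": [0.008, 0.0005, -0.016], "rot": [0, 0, 0], "grip": 0.0854}]'

```text
clock: 8.52
tcp_pos: [0.5236, 0.0092, 0.1234]
orientation: [3.007, 0.116, 0.764]
contact_force: [-0.2, 0.2, 0.5]
grip_width: 0.0856
```

Run:
```python
from h import *
o=st(); print(np.round(o['joints'],2)); print('to go',SEAT+.045*A_-o['tcp_pos'])
```

```text
s,y,n [-0.0016 -0.0103  0.0996] F e,y,n [0.1 0.2 0.6] pos [0.5236 0.0092 0.1234] roterr [ 0.056 -0.024  0.002] 0.08559629706922768 8.525
[-0.22  0.15 -0.    2.39  0.79  0.17 -0.89]
to go [ 0.02793076  0.01212115 -0.04645946]
```

Emit:
send_rows --motion '[{"dp": [0.002, 0.006, 0], "rot": [0.03, -0.012, 0], "grip": 0.0854}, {"dp": [0.002, 0.004, 0], "rot": [0.02, -0.012, 0], "grip": 0.0854}]'

```text
clock: 8.78
tcp_pos: [0.5272, 0.0181, 0.1211]
orientation: [-3.029, -0.098, -0.801]
contact_force: [-0.3, -0.7, -1.1]
grip_width: 0.0855
```

Run:
```python
from h import *
o=st(); print(np.round(o['joints'],2)); print('to go',SEAT+.045*A_-o['tcp_pos'])
```

```text
s,y,n [ 0.0008 -0.0017  0.0955] F e,y,n [-0.8 -0.6 -0.8] pos [0.5272 0.0181 0.1211] roterr [ 0.01  -0.006  0.003] 0.08553671840931398 8.775
[ 0.15  0.18 -0.38  2.38  1.04  0.17 -1.14]
to go [ 0.0243405   0.00327556 -0.04412803]
```

The wrist sits at joint 6's lower limit here. A sideways tilt of the tool in the plane of the lid's faces keeps the pads flat and should free it, so I tilt 0.2 rad about the slope direction and look at the joints.

Emit:
send_rows --motion '[{"dp": [0, -0.004, 0], "rot": [-0.087, -0.006, -0.05], "grip": 0.0854}, {"dp": [0, -0.004, 0], "rot": [-0.087, -0.006, -0.05], "grip": 0.0854}, {"dp": [0, 0, 0], "rot": [0, 0, 0], "grip": 0.0854}]'

```text
clock: 9.15
tcp_pos: [0.527, -0.0045, 0.1189]
orientation: [2.843, -0.025, 0.756]
contact_force: [0.7, 0.0, 0.2]
grip_width: 0.0854
```

```bash
sed -i 's/^GOAL=.*/GOAL=Ro.from_rotvec(-.2*E_)*Ro.from_matrix(np.c_[E_,-YY,-A_])/' h.py
python3 - <<'E'
from h import *
o=st(); print(np.round(o['joints'],2)); print('to go',SEAT+.045*A_-.01*YY-o['tcp_pos'])
E
```

```text
s,y,n [-0.0017 -0.0242  0.0944] F e,y,n [ 0.7 -0.  -0.2] pos [ 0.527  -0.0045  0.1189] roterr [ 0.015 -0.007  0.033] 0.0854461562724399 9.15
[-0.11  0.2  -0.27  2.38  1.27  0.44 -1.53]
to go [ 0.02520005  0.01587558 -0.04195754]
```

Joint 6 is freed (0.44). I correct y and descend.

Emit:
send_rows --motion '[{"dp": [0.001, 0.012, 0], "rot": [0.015, -0.007, 0.03], "grip": 0.0854}, {"dp": [0.007, 0.001, -0.0135], "rot": [0, 0, 0], "grip": 0.0854}, {"dp": [0.007, 0.001, -0.0135], "rot": [0, 0, 0], "grip": 0.0854}]'

```text
clock: 9.52
tcp_pos: [0.5421, 0.0118, 0.0915]
orientation: [2.868, 0.02, 0.777]
contact_force: [0.2, -0.4, 0.5]
grip_width: 0.0856
```

Run:
```python
from h import *
o=st(); print(np.round(o['joints'],2)); print('to go',SEAT+.045*A_-.01*YY-o['tcp_pos'])
```

```text
s,y,n [-0.0014 -0.0089  0.0626] F e,y,n [ 0.4 -0.4  0.3] pos [0.5421 0.0118 0.0915] roterr [-0.006 -0.    -0.004] 0.08562644539063856 9.525
[-0.12  0.28 -0.26  2.37  1.48  0.4  -1.72]
to go [ 0.01005332 -0.00045098 -0.01450823]
```

Emit:
send_rows --motion '[{"dp": [0.006, -0.0005, -0.008], "rot": [-0.005, 0, -0.004], "grip": 0.0854}, {"dp": [0.006, -0.0005, -0.009], "rot": [0, 0, 0], "grip": 0.0854}, {"dp": [0, 0, 0], "rot": [0, 0, 0], "grip": 0.0854}]'

```text
clock: 9.9
tcp_pos: [0.5533, 0.0125, 0.0724]
orientation: [2.87, 0.024, 0.771]
contact_force: [-0.6, 0.4, -0.2]
grip_width: 0.0854
```

Run:
```python
from h import *
o=st(); print(np.round(o['joints'],2))
grab('scene','scene7')
b=grab('side','side7')['img'][80:240,230:390]; a=load('scene7')['img'][130:290,245:405]
im=np.hstack([cv2.resize(a,(400,400)),cv2.resize(b,(400,400))]);cv2.imwrite('pics/c7.png',cv2.convertScaleAbs(im[:,:,::-1],alpha=1.9))
```

```text
s,y,n [-0.0012 -0.009   0.0405] F e,y,n [-0.6  0.4  0.2] pos [0.5533 0.0125 0.0724] roterr [-0.005 -0.005 -0.006] 0.08540598780760356 9.9
[-0.12  0.34 -0.25  2.35  1.58  0.41 -1.8 ]
```

View pics/c7.png

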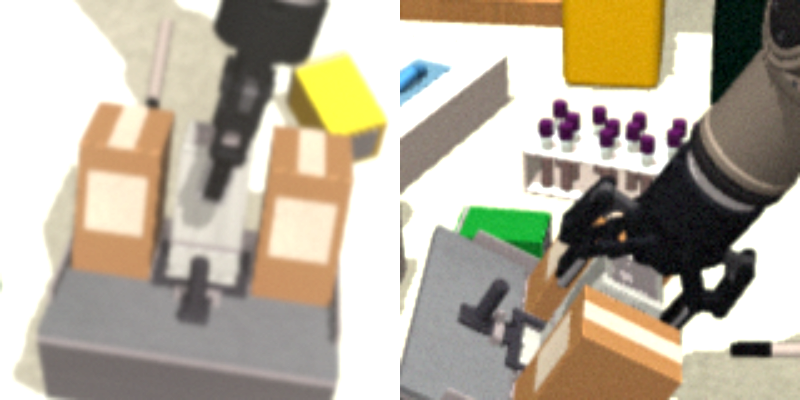

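The fingers straddle the lid: the up-slope finger is at crop (215,190), centred on its face and clear of both cartons. I grip at 80 N.

Emit:
send_rows --motion '[{"dp": [0, 0, 0], "rot": [0, 0, 0], "grip": 0.05}, {"dp": [0, 0, 0], "rot": [0, 0, 0], "grip": 0.03}, {"dp": [0, 0, 0], "rot": [0, 0, 0], "grip": 0.03}, {"dp": [0, 0, 0], "rot": [0, 0, 0], "grip": 0.03}, {"dp": [0, 0, 0], "rot": [0, 0, 0], "grip": 0.03}]' --grip_force 80

```text
clock: 10.62
tcp_pos: [0.5528, 0.0125, 0.0738]
orientation: [2.87, 0.023, 0.773]
contact_force: [1.2, -0.5, -1.3]
grip_width: 0.0529
```

Run:
```python
from h import *
o=st()
```

```text
s,y,n [-0.001  -0.0089  0.0419] F e,y,n [ 0.3 -0.6 -1.6] pos [0.5528 0.0125 0.0738] roterr [-0.005 -0.004 -0.006] 0.052944859113384896 10.625
```

Emit:
send_rows --motion '[{"dp": [-0.003, -0.0002, 0.0052], "rot": [0, 0, 0], "grip": 0.03}, {"dp": [-0.003, -0.0002, 0.0052], "rot": [0, 0, 0], "grip": 0.03}, {"dp": [-0.003, -0.0002, 0.0052], "rot": [0, 0, 0], "grip": 0.03}, {"dp": [-0.003, -0.0002, 0.0052], "rot": [0, 0, 0], "grip": 0.03}]'

```text
clock: 11.12
tcp_pos: [0.5394, 0.012, 0.0935]
orientation: [2.873, 0.025, 0.767]
contact_force: [6.9, -0.1, -9.1]
grip_width: 0.0532
```

Run:
```python
from h import *
o=st()
```

```text
s,y,n [-0.0028 -0.0085  0.0657] F e,y,n [  1.4  -0.5 -11.4] pos [0.5394 0.012  0.0935] roterr [-0.007 -0.008 -0.007] 0.05319417710004085 11.125
```

It draws at about 11 N and tracks straight. I continue.

Emit:
send_rows --motion '[{"dp": [-0.0025, -0.0002, 0.0055], "rot": [-0.003, -0.004, -0.003], "grip": 0.03}, {"dp": [-0.0025, -0.0002, 0.0055], "rot": [0, 0, 0], "grip": 0.03}, {"dp": [-0.003, -0.0002, 0.0052], "rot": [0, 0, 0], "grip": 0.03}, {"dp": [-0.003, -0.0002, 0.0052], "rot": [0, 0, 0], "grip": 0.03}]'

```text
clock: 11.62
tcp_pos: [0.5264, 0.0112, 0.1146]
orientation: [2.87, 0.022, 0.767]
contact_force: [1.3, 0.0, -0.7]
grip_width: 0.0533
```

Run:
```python
from h import *
o=st();print(np.round(o['joints'],2))
```

```text
s,y,n [-0.0035 -0.0085  0.0904] F e,y,n [ 0.8 -0.1 -1.2] pos [0.5264 0.0112 0.1146] roterr [-0.004 -0.008 -0.005] 0.05333864565134112 11.625
[-0.12  0.2  -0.27  2.38  1.3   0.41 -1.54]
```

Emit:
send_rows --motion '[{"dp": [-0.0023, -0.0002, 0.0058], "rot": [-0.003, -0.006, -0.003], "grip": 0.03}, {"dp": [-0.0023, -0.0002, 0.0058], "rot": [0, 0, 0], "grip": 0.03}, {"dp": [-0.0028, -0.0002, 0.0054], "rot": [0, 0, 0], "grip": 0.03}, {"dp": [-0.0028, -0.0002, 0.0054], "rot": [0, -0.003, 0], "grip": 0.03}, {"dp": [-0.0028, -0.0002, 0.0054], "rot": [0, 0, 0], "grip": 0.03}]'

```text
clock: 12.25
tcp_pos: [0.5117, 0.01, 0.1449]
orientation: [2.861, 0.018, 0.781]
contact_force: [-1.0, -0.7, -0.6]
grip_width: 0.0533
```

Run:
```python
from h import *
o=st();print(np.round(o['joints'],2))
```

```text
s,y,n [-0.0011 -0.0087  0.1241] F e,y,n [-1.2 -0.7  0. ] pos [0.5117 0.01   0.1449] roterr [-0.     0.004 -0.002] 0.05328930591546912 12.25
[-0.11  0.12 -0.3   2.39  1.14  0.43 -1.39]
```

Emit:
send_rows --motion '[{"dp": [-0.0028, -0.0002, 0.0054], "rot": [0, 0, 0], "grip": 0.03}, {"dp": [-0.0028, -0.0002, 0.0054], "rot": [0, 0, 0], "grip": 0.03}, {"dp": [-0.002, -0.0002, 0.0054], "rot": [0, 0, 0], "grip": 0.03}, {"dp": [0, 0, 0], "rot": [0, 0, 0], "grip": 0.03}]'

```text
clock: 12.75
tcp_pos: [0.5029, 0.0092, 0.1629]
orientation: [2.86, 0.018, 0.783]
contact_force: [-0.1, 0.8, -0.6]
grip_width: 0.0535
```

Run:
```python
from h import *
o=st();print(np.round(o['joints'],2))
b=grab('side','side8')['img'][80:260,220:420]; grab('scene','scene8'); a=load('scene8')['img'][110:290,230:430]
im=np.hstack([cv2.resize(a,(400,360)),cv2.resize(b,(400,360))]);cv2.imwrite('pics/c8.png',cv2.convertScaleAbs(im[:,:,::-1],alpha=1.7))
```

```text
s,y,n [ 0.0003 -0.0089  0.1441] F e,y,n [-0.3  0.8 -0.5] pos [0.5029 0.0092 0.1629] roterr [ 0.     0.005 -0.001] 0.05350658162273668 12.75
[-0.09  0.06 -0.31  2.39  1.02  0.45 -1.28]
```

View pics/c8.png

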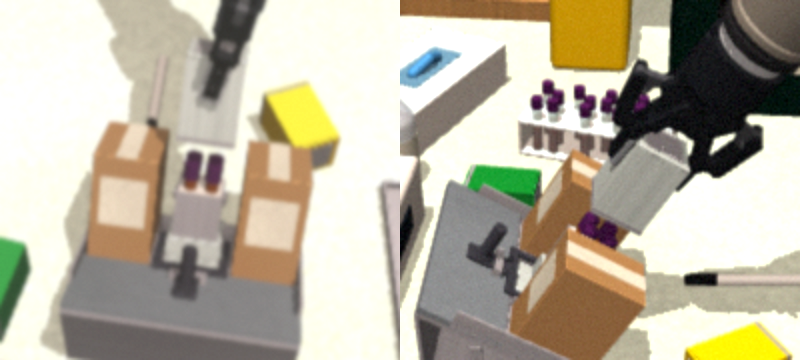

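Picture: the lid is fully off the purple tube caps, still in line with the tin, and the tin is seated with the fork home. I lift, turn the lid upright and carry it to the tray.

Emit:
send_rows --motion '[{"dp": [0.0, 0, 0.02], "rot": [0, 0, 0], "grip": 0.03}, {"dp": [0.0, 0, 0.025], "rot": [0, 0, 0], "grip": 0.03}, {"dp": [0, 0, 0.025], "rot": [0, 0, 0], "grip": 0.03}, {"dp": [0, 0, 0.025], "rot": [0, 0, 0], "grip": 0.03}, {"dp": [0, 0, 0.01], "rot": [-0.006, 0.087, 0], "grip": 0.03}, {"dp": [0, 0, 0], "rot": [-0.006, 0.087, 0], "grip": 0.03}, {"dp": [0, 0, 0], "rot": [-0.006, 0.087, 0], "grip": 0.03}, {"dp": [0, 0, 0], "rot": [-0.006, 0.087, 0], "grip": 0.03}, {"dp": [0, 0, 0], "rot": [-0.006, 0.087, 0], "grip": 0.03}, {"dp": [0, 0, 0], "rot": [-0.006, 0.087, 0], "grip": 0.03}, {"dp": [0, 0, 0], "rot": [0, 0, 0], "grip": 0.03}]'

```text
clock: 14.22
tcp_pos: [0.4996, 0.0079, 0.2663]
orientation: [2.936, 0.103, -0.021]
contact_force: [0.1, -0.4, -1.7]
grip_width: 0.0534
```

```bash
cat >> h.py <<'E'
GU=Ro.from_rotvec(.5236*YY)*GOAL
def su():
    o=get_obs();R=Ro.from_rotvec(o['orientation'])
    print('pos',np.round(o['tcp_pos'],4),'F',np.round(o['contact_force'],1),'roterr',np.round((GU*R.inv()).as_rotvec(),3),'grip',o['grip_width'],o['clock'],'q',np.round(o['joints'],2)); return o
E
python3 -c "from h import *; su()"
```

```text
pos [0.4996 0.0079 0.2663] F [ 0.1 -0.4 -1.7] roterr [ 0.005 -0.021 -0.003] grip 0.05335978203221024 14.225 q [-0.08  0.16 -0.22  1.87  0.25  1.2  -0.33]
```

Emit:
send_rows --motion '[{"dp": [-0.002, 0.035, 0], "rot": [0.005, -0.02, -0.003], "grip": 0.03}, {"dp": [-0.002, 0.036, 0], "rot": [0, 0, 0], "grip": 0.03}, {"dp": [-0.002, 0.036, 0], "rot": [0, 0, 0], "grip": 0.03}, {"dp": [-0.002, 0.036, 0], "rot": [0, 0, 0], "grip": 0.03}, {"dp": [-0.002, 0.036, 0], "rot": [0, 0, 0], "grip": 0.03}, {"dp": [-0.002, 0.036, 0], "rot": [0, 0, 0], "grip": 0.03}, {"dp": [-0.002, 0.034, 0], "rot": [0, 0, 0], "grip": 0.03}, {"dp": [-0.002, 0.03, 0], "rot": [0, 0, 0], "grip": 0.03}, {"dp": [0, 0, 0], "rot": [0, 0, 0], "grip": 0.03}]'

```text
clock: 15.35
tcp_pos: [0.4776, 0.2919, 0.2637]
orientation: [2.939, 0.089, 0.024]
contact_force: [-0.1, -1.3, -1.5]
grip_width: 0.0531
```

```bash
python3 -c "from h import *; su()"
```

```text
pos [0.4776 0.2919 0.2637] F [-0.1 -1.3 -1.5] roterr [0.001 0.011 0.004] grip 0.05311920386404992 15.35 q [-0.46  0.33 -0.39  1.67  0.28  1.31 -0.87]
```

Emit:
send_rows --motion '[{"dp": [0.002, -0.001, -0.025], "rot": [0, 0.01, 0.004], "grip": 0.03}, {"dp": [0.001, -0.001, -0.025], "rot": [0, 0, 0], "grip": 0.03}, {"dp": [0.001, -0.001, -0.025], "rot": [0, 0, 0], "grip": 0.03}, {"dp": [0, 0, -0.025], "rot": [0, 0, 0], "grip": 0.03}, {"dp": [0, 0, -0.025], "rot": [0, 0, 0], "grip": 0.03}, {"dp": [0, 0, -0.025], "rot": [0, 0, 0], "grip": 0.03}, {"dp": [0, 0, -0.025], "rot": [0, 0, 0], "grip": 0.03}, {"dp": [0, 0, -0.02], "rot": [0, 0, 0], "grip": 0.03}, {"dp": [0, 0, -0.015], "rot": [0, 0, 0], "grip": 0.03}, {"dp": [0, 0, 0], "rot": [0, 0, 0], "grip": 0.03}]'

```text
clock: 16.6
tcp_pos: [0.4826, 0.2746, 0.0487]
orientation: [2.934, 0.08, 0.026]
contact_force: [0.1, 1.0, -1.2]
grip_width: 0.0532
```

Run:
```python
from h import *
su()
s=grab('scene','scene9');q=grab('side','side9')
a=s['img'][140:320,380:540]; b=q['img'][240:400,210:400]
im=np.hstack([cv2.resize(a,(400,450)),cv2.resize(b,(400,337+113))]);cv2.imwrite('pics/c9.png',cv2.convertScaleAbs(im[:,:,::-1],alpha=1.6))
for n,d in (('scene',s),('side',q)):
  for X in [(.483,.298,.003),(.483,.298,.089)]: print(n,np.round(proj(d,np.array(X)),1))
```

```text
pos [0.4826 0.2746 0.0487] F [ 0.1  1.  -1.2] roterr [0.006 0.013 0.009] grip 0.05321498527560516 16.6 q [-0.49  0.56 -0.33  1.88  0.43  0.91 -1.02]
scene [460.8 233.5]
scene [473.3 211.6]
side [331.2 354.4]
side [333.  320.3]
```

View pics/c9.png

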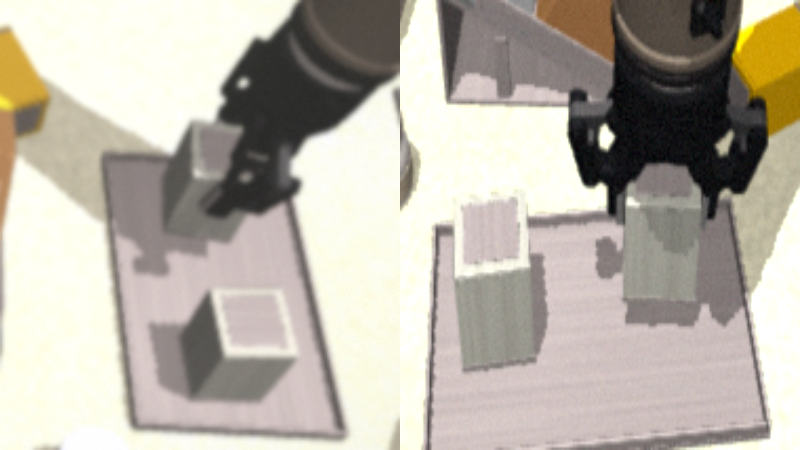

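Picture: the lid hangs upright over the clear end, well apart from the spare lid, and needs about 15 mm more to +y. I work out its height from the lower edge at side px (333.5,346.7).

Run:
```python
from h import *
q=load('side9'); o,w=ray(q,333.5,346.7)
for y in (.305,.311,.317): print(y,o+w*(y-o[1])/w[1])
```

```text
0.305 [0.47988131 0.305      0.03320596]
0.311 [0.47988824 0.311      0.04124276]
0.317 [0.47989516 0.317      0.04927955]
```

Emit:
send_rows --motion '[{"dp": [0, 0.006, -0.004], "rot": [0.006, 0.013, 0.009], "grip": 0.03}, {"dp": [0, 0.007, -0.006], "rot": [0, 0, 0], "grip": 0.03}, {"dp": [0, 0.006, -0.005], "rot": [0, 0, 0], "grip": 0.03}, {"dp": [0, 0, 0], "rot": [0, 0, 0], "grip": 0.03}]'

```text
clock: 17.2
tcp_pos: [0.4846, 0.2977, 0.0357]
orientation: [2.945, 0.097, 0.015]
contact_force: [-0.3, -0.7, -0.4]
grip_width: 0.0529
```

```bash
python3 -c "from h import *; su()"
```

```text
pos [0.4846 0.2977 0.0357] F [-0.3 -0.7 -0.4] roterr [-0.005  0.003 -0.001] grip 0.05291645316965012 17.2 q [-0.5   0.59 -0.34  1.85  0.43  0.91 -1.03]
```

Emit:
send_rows --motion '[{"dp": [0, -0.004, -0.004], "rot": [-0.004, 0.003, 0], "grip": 0.03}, {"dp": [0, -0.001, -0.004], "rot": [0, 0, 0], "grip": 0.03}, {"dp": [0, 0, -0.003], "rot": [0, 0, 0], "grip": 0.03}, {"dp": [0, 0, 0], "rot": [0, 0, 0], "grip": 0.03}]'

```text
clock: 17.7
tcp_pos: [0.4845, 0.2916, 0.0238]
orientation: [2.94, 0.097, 0.009]
contact_force: [-0.1, 0.0, -0.4]
grip_width: 0.0532
```

```bash
python3 -c "from h import *; su()"
```

```text
pos [0.4845 0.2916 0.0238] F [-0.1  0.  -0.4] roterr [-0.    -0.    -0.001] grip 0.053186483162371 17.7 q [-0.5   0.61 -0.33  1.85  0.44  0.89 -1.03]
```

Emit:
send_rows --motion '[{"dp": [0, 0, -0.0025], "rot": [0, 0, 0], "grip": 0.03}, {"dp": [0, 0, -0.002], "rot": [0, 0, 0], "grip": 0.03}, {"dp": [0, 0, -0.0015], "rot": [0, 0, 0], "grip": 0.03}]'

```text
clock: 18.08
tcp_pos: [0.4847, 0.2918, 0.0177]
orientation: [2.94, 0.096, 0.01]
contact_force: [-0.7, -1.1, 4.5]
grip_width: 0.0536
```

```bash
python3 -c "from h import *; su()"
```

```text
pos [0.4847 0.2918 0.0177] F [-0.7 -1.1  4.5] roterr [-0.     0.    -0.001] grip 0.05356866037636926 18.075 q [-0.51  0.62 -0.33  1.86  0.44  0.88 -1.04]
```

Contact at the expected height (4.5 N). I open and retreat straight up.

Emit:
send_rows --motion '[{"dp": [0, 0, 0], "rot": [0, 0, 0], "grip": 0.06}, {"dp": [0, 0, 0], "rot": [0, 0, 0], "grip": 0.07}, {"dp": [0, 0, 0], "rot": [0, 0, 0], "grip": 0.08}, {"dp": [0, 0, 0], "rot": [0, 0, 0], "grip": 0.08}, {"dp": [0, 0.002, 0.015], "rot": [0, 0, 0], "grip": 0.08}, {"dp": [0, 0.004, 0.025], "rot": [0, 0, 0], "grip": 0.08}, {"dp": [0, 0.004, 0.03], "rot": [0, 0, 0], "grip": 0.08}, {"dp": [0, 0.004, 0.035], "rot": [0, 0, 0], "grip": 0.08}, {"dp": [0, 0.004, 0.035], "rot": [0, 0, 0], "grip": 0.08}, {"dp": [0, 0.004, 0.035], "rot": [0, 0, 0], "grip": 0.08}, {"dp": [-0.03, 0.04, 0.03], "rot": [0, 0, 0], "grip": 0.08}, {"dp": [-0.03, 0.04, 0.02], "rot": [0, 0, 0], "grip": 0.08}, {"dp": [-0.03, 0.04, 0.02], "rot": [0, 0, 0], "grip": 0.08}, {"dp": [0, 0, 0], "rot": [0, 0, 0], "grip": 0.08}, {"dp": [0, 0, 0], "rot": [0, 0, 0], "grip": 0.08}]'

```text
clock: 19.95
tcp_pos: [0.391, 0.4383, 0.2831]
orientation: [2.949, 0.096, 0.019]
contact_force: [0.1, -0.4, -0.6]
grip_width: 0.0799
```

Run:
```python
from h import *
su()
s=grab('scene','sceneA');q=grab('side','sideA')
a=s['img'][140:320,240:540]; b=q['img'][130:400,200:420]
im=np.hstack([cv2.resize(a,(400,490)),cv2.resize(b,(400,490))]);cv2.imwrite('pics/cA.png',cv2.convertScaleAbs(im[:,:,::-1],alpha=1.6))
```

```text
pos [0.391  0.4383 0.2831] F [ 0.1 -0.4 -0.6] roterr [-0.009  0.006 -0.   ] grip 0.07990671676139861 19.95 q [-0.69  0.39 -0.45  1.54  0.27  1.41 -1.12]
```

No more views are available, so I check numerically: changed pixels against the expected lid box, and rack patches against earlier frames.

Run:
```python
from h import *
c=np.array([.4857,.3008]);y=.065
Rz=np.array([[np.cos(y),-np.sin(y)],[np.sin(y),np.cos(y)]])
for n,reg in (('scene',(180,300,415,520)),('side',(295,400,220,390))):
    A=load(n+'A');B=load(n+'0')
    m=np.zeros((400,640),np.uint8);r0,r1,c0,c1=reg
    D=abs(A['img'].astype(int)-B['img']).max(2); m[r0:r1,c0:c1]=D[r0:r1,c0:c1]>25
    m=cv2.morphologyEx(m,2,np.ones((3,3)));N,L,S,C=cv2.connectedComponentsWithStats(m)
    P=np.array([proj(A,np.r_[c+Rz@[i,j],z]) for i in(-.027,.027) for j in(-.027,.027) for z in(.003,.089)])
    print(n,'lid box expect',np.round([P.min(0),P.max(0)]).tolist(),'changed blobs',[list(map(int,s)) for s in S[1:] if s[4]>30])
    # rack/knob + spare lid patches
    for lab,ref,(a,b,u,v) in (('knob','6',(185,215,250,280) if n=='side' else (225,260,312,332)),('spare','0',(310,365,235,270) if n=='side' else (258,298,458,495))):
        R=load(n+ref)['img']; T=A['img'][a:b,u:v]; Wd=R[a-8:b+8,u-8:v+8]
        _,mx,_,loc=cv2.minMaxLoc(cv2.matchTemplate(Wd,T,cv2.TM_CCOEFF_NORMED)); print('  ',lab,'shift px',(8-loc[0],8-loc[1]),round(mx,3))
```

```text
scene lid box expect [[449.0, 200.0], [490.0, 248.0]] changed blobs [[441, 180, 58, 24, 919], [438, 206, 49, 41, 1104]]
   knob shift px (0, 0) 0.984
   spare shift px (0, 0) 0.999
side lid box expect [[313.0, 308.0], [349.0, 370.0]] changed blobs [[220, 295, 170, 105, 15798]]
   knob shift px (0, 0) 0.994
   spare shift px (0, 0) 0.994
```

Emit:
send_rows --motion '[{"dp": [-0.035, 0.03, 0.01], "rot": [0, 0, 0], "grip": 0.08}, {"dp": [-0.035, 0.03, 0.01], "rot": [0, 0, 0], "grip": 0.08}, {"dp": [-0.035, 0.03, 0.01], "rot": [0, 0, 0], "grip": 0.08}, {"dp": [-0.035, 0.03, 0.01], "rot": [0, 0, 0], "grip": 0.08}, {"dp": [-0.035, 0.03, 0.01], "rot": [0, 0, 0], "grip": 0.08}, {"dp": [0, 0, 0], "rot": [0, 0, 0], "grip": 0.08}, {"dp": [0, 0, 0], "rot": [0, 0, 0], "grip": 0.08}]'

```text
clock: 20.92
tcp_pos: [0.2208, 0.5827, 0.3307]
orientation: [2.939, 0.066, 0.017]
contact_force: [0.2, -0.6, 0.0]
grip_width: 0.0799
```

Run:
```python
from h import *
su(); A=grab('side','sideB');grab('scene','sceneB');B=load('side0')
for n,(r0,r1,c0,c1) in (('side',(290,398,285,390)),('scene',(185,255,425,505))):
    A=load(n+'B')['img'].astype(int);B=load(n+'0')['img'].astype(int)
    # greenish-grey lid vs pinkish tray: G-R
    g=cv2.blur((A[...,1]-A[...,0]).astype(np.float32),(3,3))[r0:r1,c0:c1]
    m=(g>-2).astype(np.uint8); N,L,S,C=cv2.connectedComponentsWithStats(m); k=1+np.argmax(S[1:,4]) ; print(n,'blob',[int(v) for v in S[k]+[c0,r0,0,0,0]])
    for r in range(S[k][1]+3,S[k][1]+S[k][3]-2,8):
        x=np.nonzero(L[r]==k)[0]; print(r+r0,x.min()+c0,x.max()+c0,end=' | ')
    print()
c=np.array([.4857,.3008])
q=load('sideB')
for i in (-.027,.027): print([np.round(proj(q,np.array([c[0]+i,c[1]+.027,z])),1).tolist() for z in (.003,.089)])
```

```text
pos [0.2208 0.5827 0.3307] F [ 0.2 -0.6  0. ] roterr [0.001 0.007 0.019] grip 0.07986367885030078 20.925 q [-1.01  0.47 -0.51  1.34  0.26  1.59 -1.47]
side blob [285, 290, 105, 108, 4454]
293 285 389 | 301 285 389 | 309 285 389 | 317 316 389 | 325 316 389 | 333 316 389 | 341 316 389 | 349 315 389 | 357 316 389 | 365 316 389 | 373 382 389 | 381 384 389 | 389 386 389 | 
scene blob [425, 185, 80, 60, 2203]
188 425 504 | 196 425 504 | 204 459 504 | 212 455 504 | 220 452 504 | 228 451 504 | 236 451 504 | 
[[345.4, 371.3], [348.3, 337.2]]
[[311.8, 368.7], [312.3, 334.6]]
```

The lid's left edge in the side view is vertical (column 316, rows 317–365), its bottom is near row 370 as expected for the tray floor, and the position agrees within about 7 mm. I hand in.

```bash
python3 -c "from h import *; print(hand_in())"
```

```text
the job is handed in; nothing more can be done
None
```

The job is done and handed in at about 21 s of the 48 s allowed; `hand_in()` gave no verdict. I pushed the fork home and drew the lid about 100 mm straight off along the slant. I then turned it upright, set it down on the tray's clear end and backed the arm well away.

**Last checks that passed**
- **Fork:** it stopped at about 9 N with no further travel. The knob was where a home fork puts it, and it had not shifted (0 px) in the last frames I compared.
- **Lid:** it touched the tray floor at the expected height with 4.5 N. Its left edge in the side view is vertical, and it sits within about 1 cm of where I aimed.
- **Spare lid:** unmoved (0 px).
- **Arm:** it touches nothing.

**Disagreed or not confirmed**
- **Depth reading:** the reported TCP lay about 26–30 mm beyond the visible fingertips along the tool axis, so I took depths from the pictures and from contact.
- **Wrist limit:** the wrist reached joint 6's lower limit over the lid. I gripped the lid with a 0.2 rad sideways tilt in the plane of its faces to get round it.
- **After release:** the 12-picture limit was used up, so the placed lid was checked by pixel measurements only. The lid's colour mask ran into the background on its other side, leaving one clean edge.
- **Cartons, tube rack and jar:** I made no measured check of these at the end. The cartons and tube rack looked undisturbed in the last pictures that showed them.

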